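# Turn and click home the keyed teapot lid

## Task

Close the teapot: with a fingertip, push the orange tab round until the notch in the lid's edge stands over the brass pin, then press the middle of the lid gently straight down until it is fully home. Do not pinch the tab or pull the lid up, leave everything else on the table where it is, and finish with the hand clear.

Things in the scene. Friction and masses are not known exactly. Their poses are not given: they have to be found in the camera images.
- teapot: Blue ceramic teapot, fixed on its tray. Origin at the middle of its foot, z up. Spout along +x (reaches 135 mm from the axis, top 113 mm up), loop handle along -x (to 130 mm, top 99 mm), brass pin along +y. Belly radius 78 mm; neck radius 60 mm, its flat rim 112 mm above the origin. The lid turns about and slides along the vertical axis through this origin.
- tray: Bamboo tray, fixed, 270 (x) x 440 (y) mm, origin under its centre; floor 12 mm thick, rim to 19 mm. The teapot and the cups stand on it.
- pin (a point): Top of the brass pin on the teapot's rim: a 7 mm wide radial rib with a rounded top, 47 mm from the teapot's axis at this point; the rib runs from 43 to 64 mm radius, so its outer end always shows beyond the lid's edge. Its top is 7 mm above the rim.
- lid_turn (a joint): Turn of the lid about the teapot's vertical axis, rad, growing counter-clockwise seen from above. 0 (or equally 6.28) = notch exactly over the pin. Starts anywhere from 0.5 to 5.78, so the shorter way may be either way round; limits -1.0 and 7.3. Turning takes about 0.10 N m (2.5 N at the tab); friction stops it at once where it is left.
- lid (a joint): How far the lid is pressed down, m: 0 at the start (9 mm proud of the rim on its tight silicone plug), 0.009 = fully home. Pressing takes about 5 N all the way; it stays where it is left and never drops by itself. If the notch is not over the pin it stops on the pin at about 0.002. Negative: pulled up.
- notch (a point): Middle of the notch in the lid's edge, 47 mm from the axis, at the lid's underside. The notch is 12 mm wide, from 40 mm radius out to the edge. The lid is a white disc of 52 mm radius, 7 mm thick, its top 7 mm above this point. The 7 mm pin has 2.5 mm play on each side, and its round top guides the notch from up to about 4 mm off.
- tab_top (a point): Top middle of the orange upright finger tab on the lid, half a turn round from the notch, centre 40 mm from the axis. The tab is 16 mm long radially (32 to 48 mm), 12 mm thick across, and rises 26 mm above the lid's top face; its two flat faces look along the circle. Push on one of them.
- pad (a point): Top centre of the round bamboo-coloured pad in the middle of the lid, on the axis: radius 18 mm, 4 mm above the lid's top face. Press here. z falls by 9 mm when the lid is pressed home.
- tab_left: Half of the orange tab, 6 mm thick: the half whose flat outer face is pushed to turn the lid counter-clockwise seen from above (joint growing). Its origin is on the axis at the lid's underside, not at the tab. Fingers pressing on both halves at once count as pinching the tab.
- tab_right: The other half of the orange tab, whose outer face is pushed to turn the lid clockwise. Origin on the axis at the lid's underside.
- cup_a: White porcelain cup on the tray, rim radius 38 mm, 62 mm high, origin under its centre. Leave alone.
- cup_b: Second such cup on the tray. Leave alone.
- sugar_bowl: Stainless steel sugar bowl, radius 45 mm, 88 mm high with its lid knob, origin under its centre. Leave alone.
- tea_tin: Green tea tin with a paper band, radius 38 mm, 110 mm high, origin under its centre. Leave alone.
- spoon_rest: Silver aluminium spoon rest, 170 x 75 mm, 12 mm high, origin under its centre. Leave alone.
- teaspoon: Steel teaspoon lying on the table, 140 mm long, origin under its middle. Leave alone.

How it is judged:
On the way:
1. the notch stands over the pin while the lid is still up (horizontal distance between notch and pin below 0.0075 m and value of joint lid below 0.003 m), for 0.1 s.
At the end, for the whole second after the job is handed in: The lid is pressed down at least 7.5 of its 9 mm, its notch centre within 4 mm of the pin (seen from above), at rest, and the hand touches nothing (value of joint lid above 0.0075 m and horizontal distance between notch and pin below 0.004 m and linear speed of tab_left below 0.01 m/s).
It fails at once if the lid was pulled up by more than 4 mm (value of joint lid below -0.004 m).
It fails at once if the tab was pinched (fingers pressing on both its halves) (contact force between the fingers and tab_left above 1.5 N and contact force between the fingers and tab_right above 1.5 N).
It fails at once if the robot bore on the teapot or its lid with more than 60 N (contact force between any of the arm, the fingers and teapot above 60 N).
It fails at once if something else on the table was moved by more than 15 mm (distance of any of cup_a, cup_b, sugar_bowl, tea_tin, spoon_rest, teaspoon from where it was at the start of the episode above 0.015 m).
It also fails if it takes over 54 s, if anything falls off the work surface, if the arm or the gripper's body presses on something with over 40 N, if the wrist force passes 120 N, or if a joint passes its speed limit or range.

## Robot

A 6-joint arm with a two-finger parallel gripper is mounted at the origin on the work surface. World frame = base frame: x ahead of the robot, y to its left, z up, the work surface at z = 0. Lengths are in m, angles in rad, forces in N, time in s.
With the tool pointing down it reaches from about 0.3 to 0.875 m from the base axis. Payload 6.4 kg.
Tool frame: the origin (TCP) lies at the very end of the fingers, on their centre line; the grasp point (between the pads) lies 19 mm behind it; z points along the fingers, y is the line along which they close (so a half turn about z gives the same grasp; the last joint's range is limited). The gripper opens to 85 mm and grips with 20 to 120 N. Pads are 22 mm wide; open, the fingers measure 114 mm over their backs; the gripper's body (76 mm by 85 mm) begins 54 mm behind the grasp point. The pads swing forward as they close: fully open they stand 13 mm farther back than shut.
Start: joints at [0.935, 0.181, 1.607, -0, 1.354, -0.206], TCP at [0.24, 0.523, 0.197] pointing down, gripper open.
Joint ranges: [-2.99, 2.99], [-0.89, 2.07], [0.3, 2.58], [-1.14, 4.28], [0, 2.63], [-3.12, 3.12]. Speed limits (rad/s): [2.57, 2.57, 3.01, 3.14, 3.14, 3.14].

## Interface

Orientations are given as a unit quaternion [w, x, y, z].
In Python, from bench import ctrl gives the robot as it stands.
- The arm moves only by the tool drive_effector, called as name(argument=value, ...) on one line, values as JSON. Schema: {"type":"object","properties":{"segments":{"type":"array","items":{"type":"object","properties":{"xyz":{"type":"array","items":{"type":"number"},"minItems":3,"maxItems":3},"r":{"type":"array","items":{"type":"number"},"minItems":3,"maxItems":3},"jaw":{"type":"number"}},"additionalProperties":false,"required":["jaw"]},"minItems":1,"maxItems":10},"only":{"type":"string"},"quiet":{"type":"boolean"},"lines":{"type":"string"}},"required":["segments"],"additionalProperties":false}. segments is a list of rows, 1 to 10 of them, each an object with the fields xyz (a list: dx, dy, dz in a scale on which 1.0 is 100 cm), r (a list: a rotation vector rx, ry, rz in fractions of the full range, 1 being 180 degrees), jaw (the opening from 0.0 (shut) to 1.0 (fully open)); a field left out counts as zero (the opening has to be given); each row is the pose to reach, as a shift and turn from the pose commanded when the call began, along the tool's axes at that moment; what a row does not reach only later rows make up. A row lasts 1/8 s, in which the tool goes at most 0.0625 m and 0.188 rad, less where a joint would pass 70% of its speed; a pose out of reach is approached as far as the arm can. The fingers move at their own pace and stop on an object; the grip force is fixed at half the most. Time passes only in rows, so rows that do not move let the fingers close. The tool returns the time, the measured TCP pose, the force, the opening and the grip force at its end. only (a regular expression) keeps the lines of the reply that match it, lines (a string "A,B") keeps lines A to B, and quiet returns only ok. Input that does not fit is refused with a message, and nothing moves.
- ctrl.get_obs(): the state, without advancing time (a new reading comes with each control period).
- ctrl.camera(name): name is "scene" or "side" or "wrist"; returns the picture (400x640x3 uint8, blue, green, red); there is no depth.
- ctrl.camera_params(name): a dict with "fovy" (degrees; the focal length in pixels is half the picture's height over the tangent of half this angle, whatever the lens; pixels are square), "cx", "cy" (the principal point, pixels), "view" (4x4, takes a point from world to camera coordinates). Camera axes: x right, y up, looking along -z (the intrinsics and any distortion apply to the point x, -y, -z); pixel columns grow to the right and rows downward; lengths in m; the calibration is good to about 2 mm. The wrist camera is an equidistant fisheye: a pixel r from the principal point sees the ray r / f radians off the axis. A picture is of the moment at which its call begins: read the wrist's pose just before it. camera_params takes no time and is no camera call; for the wrist camera it gives the pose at the moment of the call.
- ctrl.hand_in(): hands the job in; it is judged then, once.
The state is a dict: "time_s": time; "q": joint angles; "dq": joint speeds; "joint_efforts": joint torques, N m; "eef_pos": TCP position; "eef_rot": TCP orientation; "wrist_force": force on the tool from outside, world axes, zero at the start; "torque": the same for the moment, N m; "opening": opening from 0.0 (shut) to 1.0 (fully open); "grasp_force": force on a finger pad.
Only numpy, scipy, OpenCV 4.12 (cv2) and the standard library are available. Lean on these libraries where they do the work, as an engineer would, in place of code of your own. Each camera call takes 0.05 s, during which the arm holds its last target. There are 200 camera calls.

## Working session

There is one attempt and no reset: what is moved stays moved. The work goes in short steps, Python scripts to look and compute and a tool call to move; the robot and the scene stay as the last step left them, time stands still between calls to the robot, and variables do not carry over. Pictures are saved under pics/ and viewed, at most 11 in all, crops included, and the job is handed in when it is done.

```bash
ls; mkdir -p pics; python3 - <<'E'
from bench import ctrl
import cv2
o=ctrl.get_obs();print(o)
for n in("scene","side"):
    cv2.imwrite(f"pics/{n}0.png",ctrl.camera(n));p=ctrl.camera_params(n);print(n,p)
E
```

```text
bench.py
pics
{'time_s': 0.0, 'q': array([ 9.34678327e-01,  1.81547119e-01,  1.60801148e+00,  1.43621191e-05,
        1.35377757e+00, -2.06314727e-01]), 'dq': array([-0.000913  , -0.00118083,  0.00115214,  0.00060164, -0.00153136,
        0.00128271]), 'joint_efforts': array([-1.34960483e-03, -4.44868362e+01, -3.51344275e+01, -2.96818034e-04,
        8.95504112e-03,  5.60741580e-05]), 'eef_pos': array([0.23921807, 0.52221138, 0.1964791 ]), 'eef_rot': array([-3.62835401e-04,  2.13252764e-01,  9.76996673e-01, -7.92694216e-04]), 'wrist_force': array([-0.59463466,  0.17722929,  0.32361461]), 'torque': array([-0.02105406,  0.00919522,  0.04279432]), 'grasp_force': 0.0, 'opening': 0.9977605201370241}
scene {'fovy': 52.83569637812856, 'cx': 330.0226463217526, 'cy': 202.85793263124143, 'view': array([[ 0.48195154,  0.87610606,  0.01268427, -0.21009649],
       [-0.61750157,  0.32934995,  0.71429715,  0.18839282],
       [ 0.6216225 , -0.35208917,  0.69972758, -1.67430248],
       [ 0.        ,  0.        ,  0.        ,  1.        ]])}
side {'fovy': 47.59485170479678, 'cx': 316.69290880125305, 'cy': 204.394755718752, 'view': array([[ 0.99889358, -0.04595046,  0.01000853, -0.44345039],
       [ 0.02041807,  0.6154706 ,  0.78789533, -0.09660887],
       [-0.04236411, -0.78681923,  0.61572785, -1.38489346],
       [ 0.        ,  0.        ,  0.        ,  1.        ]])}
```

View pics/scene0.png

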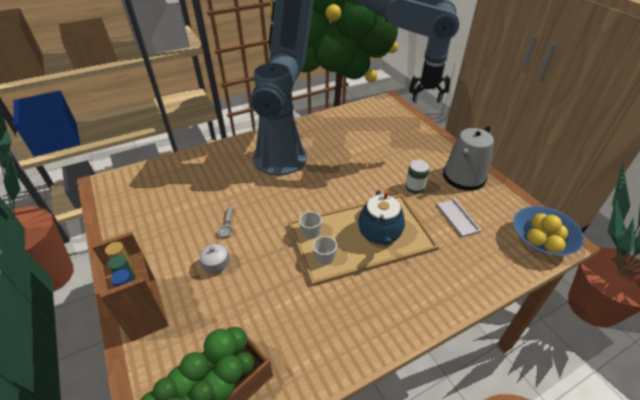

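View pics/side0.png

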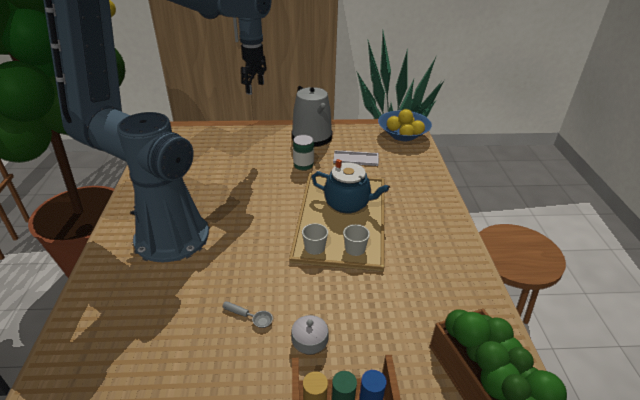

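The scene view shows the lid at about (383,207) with the orange tab at its back. In the side view the lid is at about (349,172), the tab at about (339,163) and the spout points right. Next I'll enlarge both.

```bash
python3 - <<'E'
import cv2,numpy as np
a=cv2.imread("pics/scene0.png")[180:250,345:425];b=cv2.imread("pics/side0.png")[145:215,310:390+10-10]
r=lambda i:cv2.resize(i,(400,350),interpolation=cv2.INTER_CUBIC)
cv2.imwrite("pics/c0.png",np.hstack([r(a),r(b)]))
E
```

```text
(no output)
```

View pics/c0.png

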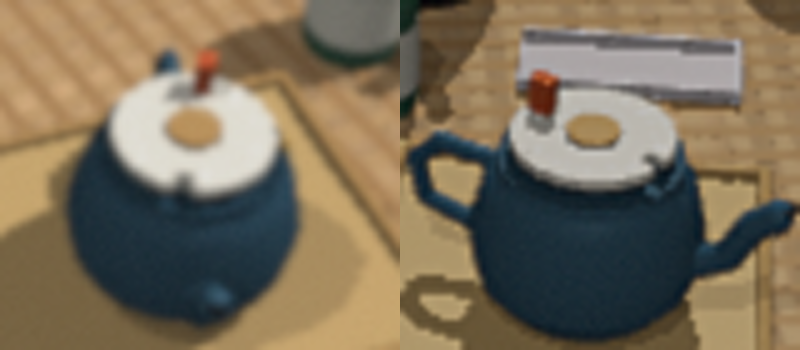

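```bash
cat > h.py <<'E'
import numpy as np
from bench import ctrl
def P(n):
    c=ctrl.camera_params(n);f=200/np.tan(np.radians(c["fovy"])/2)
    return np.array([[f,0,-c["cx"]],[0,-f,-c["cy"]],[0,0,-1]])@c["view"][:3]
def tri(a,b):
    A=[]
    for n,(u,v) in(("scene",a),("side",b)):
        p=P(n);A+=[u*p[2]-p[0],v*p[2]-p[1]]
    A=np.array(A);return np.linalg.lstsq(A[:,:3],-A[:,3],rcond=None)[0]
def ray(n,uv,z):
    p=P(n);A=np.array([uv[0]*p[2]-p[0],uv[1]*p[2]-p[1]])
    return np.linalg.solve(A[:,:2],-A[:,3]-A[:,2]*z)
def proj(n,X):
    x=P(n)@np.append(X,1);return x[:2]/x[2]
E
python3 - <<'E'
from h import *
pts=dict(pad=((383.8,205.6),(348.6,171)),tab=((386.6,191),(338.6,159.8)),notch=((381.8,216.8),(360.4,177)),spout=((388,239),(388.4,186.4)))
r={k:tri(*v) for k,v in pts.items()}
for k,v in r.items():print(k,v.round(4),proj('scene',v)-pts[k][0],proj('side',v)-pts[k][1])
for k in r:
  d=r[k]-r['pad'];print(k,np.hypot(*d[:2]),np.degrees(np.arctan2(d[1],d[0])))
zs=.012+.112+.009+.007+.004
for n,i in(('scene',0),('side',1)):
  print(n,ray(n,pts['pad'][i],zs),ray(n,pts['tab'][i],zs+.022),ray(n,pts['notch'][i],zs-.004))
E
```

```text
pad [0.5492 0.1313 0.1388] [ 0.03198491 -0.11586344] [0.04471899 0.08485395]
tab [0.5187 0.1594 0.1638] [-0.04145904  0.15830276] [-0.05923904 -0.11710834]
notch [0.5834 0.1012 0.135 ] [ 0.12004946 -0.41916758] [0.16476369 0.30292886]
spout [0.6647 0.0682 0.1248] [-0.30904593  0.9787487 ] [-0.38487089 -0.68440134]
pad 0.0 0.0
tab 0.041503481411483446 137.29134395046043
notch 0.04556055547071558 -41.253212538985835
spout 0.13158471151372284 -28.638552880556
scene [0.55367861 0.12742311] [0.52001594 0.15837363] [0.5884545  0.09677863]
side [0.54800452 0.12397539] [0.5184148 0.1552132] [0.58188453 0.09571294]
```

```bash
python3 - <<'E'
from h import *
print('kettle base/top',ray('side',(312,140),0),tri((477,128),(312,90)),'tin',ray('side',(303,140),.11))
c=ctrl.camera_params('wrist');V=np.linalg.inv(c['view']);print(c['fovy'],c['cx'],c['cy'],V.round(3))
from scipy.spatial.transform import Rotation as R
o=ctrl.get_obs();r=R.from_quat(np.roll(o['eef_rot'],-1))
print(r.as_matrix().round(3))
d=np.array([.52,.12,.30])-o['eef_pos'];print(r.inv().apply(d))
E
```

```text
kettle base/top [0.45094318 0.56924093] [0.44804305 0.59442206 0.21371447] tin [0.41092676 0.37924764]
65.70646984690485 316.333057751873 201.12145867004654 [[ 0.416 -0.866 -0.279  0.167]
 [ 0.91   0.395  0.128  0.555]
 [-0.001 -0.307  0.952  0.373]
 [ 0.     0.     0.     1.   ]]
[[-0.909  0.417 -0.001]
 [ 0.417  0.909 -0.001]
 [ 0.    -0.002 -1.   ]]
[-0.42280514 -0.24884927 -0.10317702]
```

Units first: turns go in shares of 180 degrees. So 1.88 rad / 3.1416 = 0.5984.

drive_effector(segments=[{"xyz": [-0.04,-0.03,-0.034],"r": [0,0,0.0573],"jaw": 0},{"xyz": [-0.08,-0.06,-0.034],"r": [0,0,0.1178],"jaw": 0},{"xyz": [-0.13,-0.09,-0.034],"r": [0,0,0.1783],"jaw": 0},{"xyz": [-0.18,-0.13,-0.034],"r": [0,0,0.2387],"jaw": 0},{"xyz": [-0.22,-0.16,-0.034],"r": [0,0,0.2992],"jaw": 0},{"xyz": [-0.26,-0.19,-0.034],"r": [0,0,0.3597],"jaw": 0},{"xyz": [-0.31,-0.22,-0.034],"r": [0,0,0.4202],"jaw": 0},{"xyz": [-0.36,-0.26,-0.034],"r": [0,0,0.4806],"jaw": 0},{"xyz": [-0.4,-0.29,-0.034],"r": [0,0,0.5411],"jaw": 0},{"xyz": [-0.42,-0.304,-0.034],"r": [0,0,0.5984],"jaw": 0}])

```text
time_s: 1.35
eef_pos: [0.4954, 0.0687, 0.231]
eef_rot: [0.0, 0.914, 0.406, -0.0]
wrist_force: [1.1, 1.2, -0.4]
opening: 0.002
grasp_force: 0.0
```

drive_effector(segments=[{"jaw": 0},{"jaw": 0}])

```text
time_s: 1.6
eef_pos: [0.4941, 0.072, 0.231]
eef_rot: [-0.0, 0.912, 0.411, -0.0]
wrist_force: [-0.1, 0.4, -0.5]
opening: -0.002
grasp_force: 0.0
```

```bash
python3 - <<'E'
from h import *
import cv2
c=ctrl.camera_params('wrist');np.save('c1.npy',c,allow_pickle=True)
i=ctrl.camera('wrist');cv2.imwrite('pics/w1.png',i)
f=200/np.tan(np.radians(c['fovy'])/2);print(f,np.linalg.inv(c['view'])[:3].round(4))
def pw(X):
    p=c['view']@np.append(X,1);v=np.array([p[0],-p[1],-p[2]]);t=np.arctan2(np.hypot(*v[:2]),v[2]);return np.array([c['cx'],c['cy']])+f*t*v[:2]/np.hypot(*v[:2])
print(pw([.549,.128,.144]),ctrl.get_obs()['eef_pos'])
cv2.imwrite('pics/w1c.png',cv2.resize(i,(800,500),interpolation=cv2.INTER_CUBIC))
E
```

```text
309.70691628693146 [[ 7.503e-01  6.292e-01  2.027e-01  5.455e-01]
 [-6.611e-01  7.145e-01  2.289e-01  1.301e-01]
 [-8.000e-04 -3.058e-01  9.521e-01  4.078e-01]]
[321.40599723 103.95279714] [0.49406929 0.07231057 0.2311525 ]
```

View pics/w1c.png

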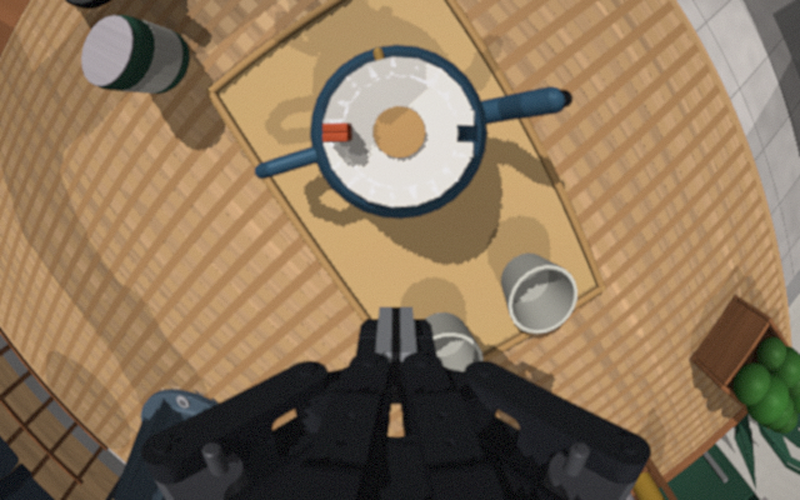

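The wrist view at 1.25x shows the pad at (400,132), notch (467,133), orange tab (336,132), and the brass pin at (377,53) on the rim. The spout points to (565,97).

```bash
cat >> h.py <<'E'
def wray(c,uv,z):
    f=200/np.tan(np.radians(c['fovy'])/2);V=np.linalg.inv(c['view'])
    d=np.array(uv)-[c['cx'],c['cy']];r=np.hypot(*d);t=r/f
    v=np.array([d[0]/r*np.sin(t),-d[1]/r*np.sin(t),-np.cos(t)]);w=V[:3,:3]@v
    return (V[:3,3]+w*(z-V[2,3])/w[2])[:2]
E
cat > m.py <<'E'
from h import *
from scipy.spatial.transform import Rotation as R
def meas(c,pts,s=1.25):
    out={}
    for k,(uv,z) in pts.items():
        out[k]=wray(c,np.array(uv)/s,z)
    p=out['pad']
    for k,x in out.items():
        d=x-p;print(k,x.round(4),np.hypot(*d).round(4),np.degrees(np.arctan2(d[1],d[0])).round(1))
    return out
E
python3 - <<'E'
from m import *
c=np.load('c1.npy',allow_pickle=True).item()
meas(c,dict(pad=((400,132),.144),notch=((467,133),.136),tab=((336,132),.160),pin=((377,53),.130),spout=((566,97),.125)))
E
```

```text
pad [0.5472 0.1277] 0.0 0.0
notch [0.5825 0.0969] 0.0469 -41.1
tab [0.517  0.1551] 0.0408 137.7
pin [0.5732 0.1815] 0.0597 64.2
spout [0.6643 0.0689] 0.1311 -26.7
```

drive_effector(segments=[{"xyz": [0.052,-0.018,0],"jaw": 0},{"xyz": [0.104,-0.037,0],"jaw": 0},{"xyz": [0.104,-0.037,0.03],"jaw": 0},{"xyz": [0.104,-0.037,0.06],"jaw": 0},{"xyz": [0.104,-0.037,0.08],"jaw": 0},{"xyz": [0.104,-0.037,0.08],"jaw": 0}])

```text
time_s: 2.4
eef_pos: [0.534, 0.1748, 0.1497]
eef_rot: [-0.001, 0.912, 0.411, -0.002]
wrist_force: [0.2, -0.6, -0.4]
opening: -0.003
grasp_force: 0.0
```

```bash
python3 - <<'E'
from h import *
import cv2
np.save('c2.npy',ctrl.camera_params('wrist'),allow_pickle=True)
i=ctrl.camera('wrist');cv2.imwrite('pics/w2.png',cv2.resize(i[60:360,160:480],(800,600),interpolation=cv2.INTER_CUBIC)[:, :750])
E
```

```text
(no output)
```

View pics/w2.png

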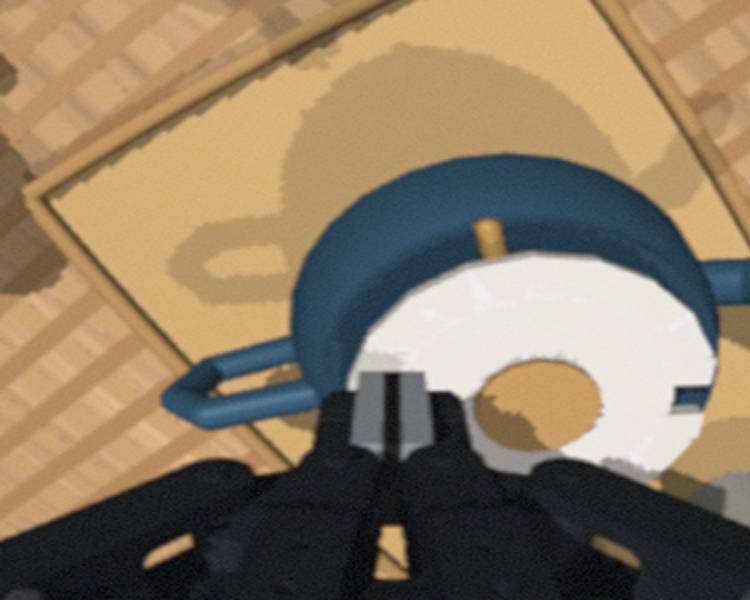

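The fingertip is beside the tab and clear of it, with the pin at about (490,238) and the notch at (690,397). Next: rows for the arc.

```bash
cat > arc.py <<'E'
import sys
from m import *
A=np.array([.5475,.128])
def arc(ths,X=.017,Y=-.040):
    o=ctrl.get_obs();r=R.from_quat(np.roll(o['eef_rot'],-1));p=r.inv().apply([*(o['eef_pos'][:2]-A),0])
    x=r.apply([1,0,0]);print('p',p.round(4),'yaw',np.degrees(np.arctan2(x[1],x[0])).round(2),'z',o['eef_pos'][2].round(4))
    for t in ths:
        c,s=np.cos(t),np.sin(t)
        print([round(v,4) for v in (X*c+Y*s-p[0],-X*s+Y*c-p[1])],0,[0,0,round(-t,3)])
if __name__=='__main__':arc(eval(sys.argv[1]),*map(float,sys.argv[2:]))
E
python3 arc.py '[0,.15,.3,.45,.6,.75,.9,1.05,1.2]'
```

```text
p [ 0.0268 -0.0401  0.    ] yaw 48.53 z 0.1512
[np.float64(-0.0098), np.float64(0.0001)] 0 [0, 0, 0]
[np.float64(-0.016), np.float64(-0.002)] 0 [0, 0, -0.15]
[np.float64(-0.0224), np.float64(-0.0031)] 0 [0, 0, -0.3]
[np.float64(-0.0289), np.float64(-0.0033)] 0 [0, 0, -0.45]
[np.float64(-0.0354), np.float64(-0.0025)] 0 [0, 0, -0.6]
[np.float64(-0.0416), np.float64(-0.0007)] 0 [0, 0, -0.75]
[np.float64(-0.0476), np.float64(0.002)] 0 [0, 0, -0.9]
[np.float64(-0.0531), np.float64(0.0055)] 0 [0, 0, -1.05]
[np.float64(-0.0579), np.float64(0.0098)] 0 [0, 0, -1.2]
```

In the tool's units: -1.2 rad / 3.1416 = -0.382.

drive_effector(segments=[{"xyz": [-0.005,0,0],"jaw": 0},{"xyz": [-0.01,0,0],"jaw": 0},{"xyz": [-0.016,-0.002,0],"r": [0,0,-0.0477],"jaw": 0},{"xyz": [-0.0224,-0.003,0],"r": [0,0,-0.0955],"jaw": 0},{"xyz": [-0.029,-0.0033,0],"r": [0,0,-0.1432],"jaw": 0},{"xyz": [-0.0354,-0.0025,0],"r": [0,0,-0.191],"jaw": 0},{"xyz": [-0.0416,-0.0007,0],"r": [0,0,-0.2387],"jaw": 0},{"xyz": [-0.0476,0.002,0],"r": [0,0,-0.2865],"jaw": 0},{"xyz": [-0.053,0.0055,0],"r": [0,0,-0.3342],"jaw": 0},{"xyz": [-0.058,0.01,0],"r": [0,0,-0.382],"jaw": 0}])

```text
time_s: 3.7
eef_pos: [0.5052, 0.1232, 0.1522]
eef_rot: [0.001, 0.519, 0.854, 0.0]
wrist_force: [0.2, 0.9, -0.7]
opening: -0.001
grasp_force: 0.0
```

drive_effector(segments=[{"jaw": 0}])

```text
time_s: 3.82
eef_pos: [0.5054, 0.1232, 0.1521]
eef_rot: [0.001, 0.522, 0.853, 0.0]
wrist_force: [-0.5, 0.1, 0.6]
opening: -0.003
grasp_force: 0.0
```

```bash
python3 - <<'E'
from h import *
import cv2
np.save('c3.npy',ctrl.camera_params('wrist'),allow_pickle=True)
i=ctrl.camera('wrist');cv2.imwrite('pics/w3.png',cv2.resize(i[60:300,160:480],(800,600),interpolation=cv2.INTER_CUBIC))
E
python3 arc.py '[.15]'
```

```text
p [ 0.015  -0.0397 -0.    ] yaw 116.91 z 0.152
[np.float64(-0.0042), np.float64(-0.0024)] 0 [0, 0, -0.15]
```

View pics/w3.png

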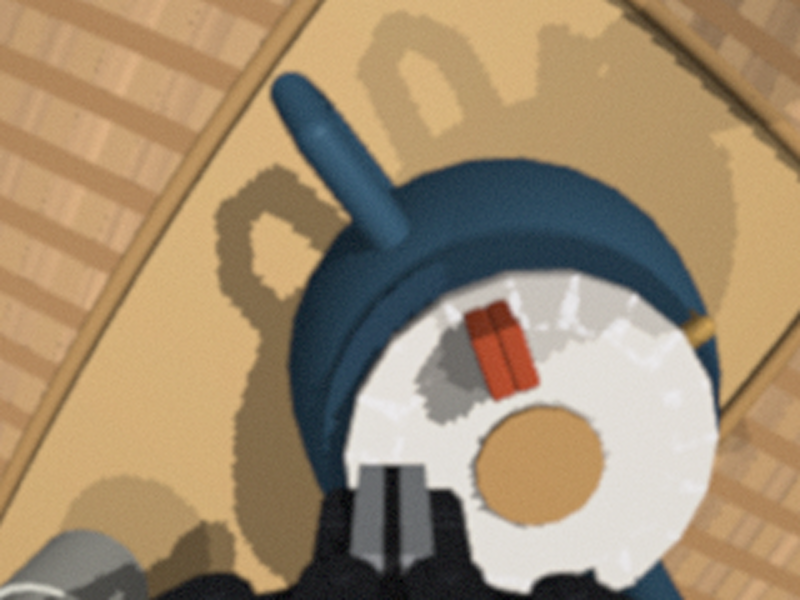

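```bash
python3 - <<'E'
from m import *
c=np.load('c3.npy',allow_pickle=True).item()
f=lambda x,y:(160+x/2.5,60+y/2.5)
meas(c,dict(pad=(f(540,465),.144),taba=(f(502,342),.166),tabb=(f(487,312),.166),tabbase=(f(520,390),.145),pin=(f(697,330),.131),fing=(f(392,465),.155)),1)
E
```

```text
pad [0.5463 0.1295] 0.0 0.0
taba [0.5137 0.1593] 0.0441 137.6
tabb [0.5073 0.1637] 0.0518 138.7
tabbase [0.53   0.1459] 0.0231 134.7
pin [0.5716 0.1809] 0.0573 63.7
fing [0.5081 0.1166] 0.0403 -161.3
```

The tab has not moved and is still at 138°, so the fingertip passed over it. I'll check the fingertip height from the fixed cameras.

```bash
python3 - <<'E'
from h import *
import cv2
a=ctrl.camera('scene')[150:250,340:440];b=ctrl.camera('side')[115:215,300:400]
r=lambda i:cv2.resize(i,(400,400),interpolation=cv2.INTER_CUBIC)
cv2.imwrite("pics/c3.png",np.hstack([r(a),r(b)]))
e=ctrl.get_obs()['eef_pos'];print(e,4*(proj('scene',e)-[340,150]),4*(proj('side',e)-[300,115])+[400,0])
E
```

```text
[0.50517734 0.12375581 0.15173117] [138.44052772 179.68226786] [540.09344879 216.82397204]
```

View pics/c3.png

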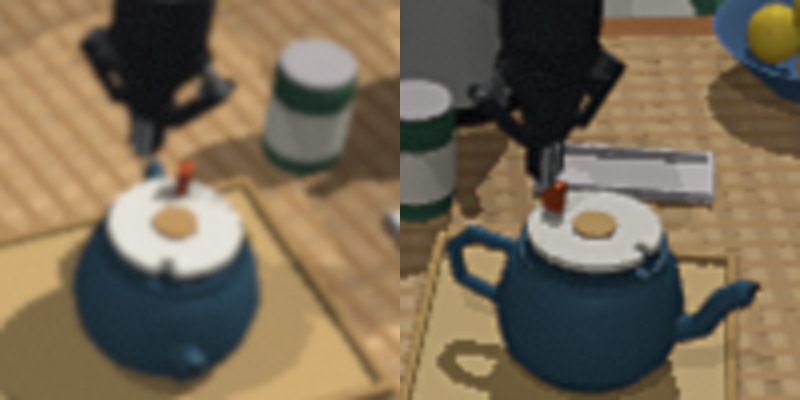

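```bash
python3 - <<'E'
from h import *
print(tri((340+143/4,150+152/4),(300+147/4,115+191/4)))
for z in(.15,.16,.17,.18): print(z,4*(proj('scene',[.505,.1235,z])-[340,150]),4*(proj('side',[.505,.1235,z])-[300,115])+[400,0])
print(tri((340+177/4,150+222/4),(300+194/4,115+225/4)))
E
```

```text
[0.50799758 0.12198737 0.17982755]
0.15 [137.86039303 181.21410423] [539.81401986 218.8700171 ]
0.16 [138.98134057 172.14692189] [540.26336438 208.088803  ]
0.17 [140.11449686 162.98098485] [540.71666483 197.21267381]
0.18 [141.26006243 153.7146709 ] [541.17397366 186.24037058]
[0.54888118 0.13320443 0.13712115]
```

The real fingertip is at z of about 0.178, some 26 mm above the reported TCP. I'll go back to the other side of the tab and work that much lower.

```bash
python3 arc.py '[-.18,-.36,-.54,-.72,-.9,-1.08,-1.19]' .028
```

```text
p [ 0.0154 -0.0396 -0.    ] yaw 116.97 z 0.1517
[np.float64(0.0193), np.float64(0.0053)] 0 [0, 0, 0.18]
[np.float64(0.0249), np.float64(0.0121)] 0 [0, 0, 0.36]
[np.float64(0.0292), np.float64(0.0197)] 0 [0, 0, 0.54]
[np.float64(0.032), np.float64(0.028)] 0 [0, 0, 0.72]
[np.float64(0.0333), np.float64(0.0367)] 0 [0, 0, 0.9]
[np.float64(0.0331), np.float64(0.0455)] 0 [0, 0, 1.08]
[np.float64(0.0321), np.float64(0.0508)] 0 [0, 0, 1.19]
```

In the tool's units: 1.19 rad / 3.1416 = 0.3788.

drive_effector(segments=[{"xyz": [0,0,-0.012],"jaw": 0},{"xyz": [0.019,0.005,-0.012],"r": [0,0,0.0573],"jaw": 0},{"xyz": [0.025,0.012,-0.012],"r": [0,0,0.1146],"jaw": 0},{"xyz": [0.029,0.02,-0.012],"r": [0,0,0.1719],"jaw": 0},{"xyz": [0.032,0.028,-0.012],"r": [0,0,0.2292],"jaw": 0},{"xyz": [0.033,0.037,-0.012],"r": [0,0,0.2865],"jaw": 0},{"xyz": [0.033,0.0455,-0.012],"r": [0,0,0.3438],"jaw": 0},{"xyz": [0.032,0.051,0],"r": [0,0,0.3788],"jaw": 0},{"xyz": [0.032,0.051,0.012],"r": [0,0,0.3788],"jaw": 0},{"xyz": [0.032,0.051,0.022],"r": [0,0,0.3788],"jaw": 0}])

```text
time_s: 5.22
eef_pos: [0.5355, 0.1755, 0.1288]
eef_rot: [-0.0, 0.91, 0.415, -0.0]
wrist_force: [-0.8, 0.1, 0.2]
opening: -0.001
grasp_force: 0.0
```

drive_effector(segments=[{"jaw": 0}])

```text
time_s: 5.35
eef_pos: [0.5349, 0.1753, 0.1283]
eef_rot: [-0.0, 0.91, 0.415, -0.001]
wrist_force: [0.4, 0.1, 0.5]
opening: 0.002
grasp_force: 0.0
```

```bash
python3 - <<'E'
from h import *
import cv2
a=ctrl.camera('scene')[150:250,340:440];b=ctrl.camera('side')[115:215,300:400]
r=lambda i:cv2.resize(i,(400,400),interpolation=cv2.INTER_CUBIC)
cv2.imwrite("pics/c4.png",np.hstack([r(a),r(b)]))
E
python3 arc.py '[0,.15,.3,.45,.6,.75,.9,1.05,1.2]'
```

```text
p [ 0.0282 -0.0399  0.    ] yaw 48.98 z 0.1296
[np.float64(-0.0112), np.float64(-0.0001)] 0 [0, 0, 0]
[np.float64(-0.0173), np.float64(-0.0022)] 0 [0, 0, -0.15]
[np.float64(-0.0237), np.float64(-0.0034)] 0 [0, 0, -0.3]
[np.float64(-0.0303), np.float64(-0.0035)] 0 [0, 0, -0.45]
[np.float64(-0.0367), np.float64(-0.0027)] 0 [0, 0, -0.6]
[np.float64(-0.043), np.float64(-0.001)] 0 [0, 0, -0.75]
[np.float64(-0.0489), np.float64(0.0017)] 0 [0, 0, -0.9]
[np.float64(-0.0544), np.float64(0.0052)] 0 [0, 0, -1.05]
[np.float64(-0.0593), np.float64(0.0095)] 0 [0, 0, -1.2]
```

View pics/c4.png

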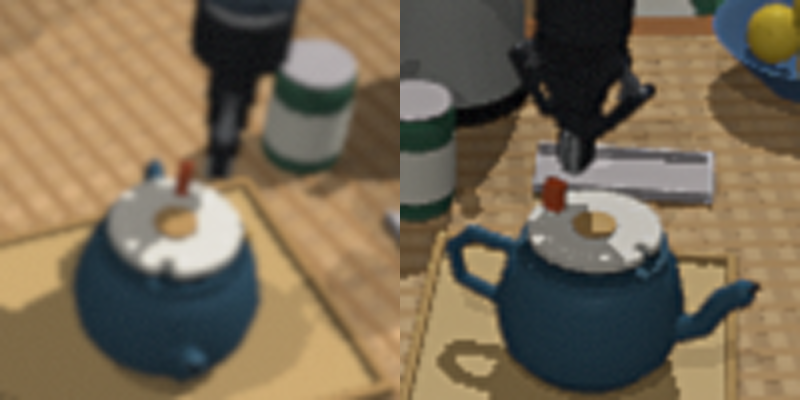

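The fingertip is at (215,178) in the scene crop and at (575,173) in the side crop, still looking high over the lid.

```bash
python3 - <<'E'
from h import *
print(tri((340+215/4,150+178/4),(300+175/4,115+173/4)))
for z in(.13,.14,.15,.16): print(z,4*(proj('scene',[.5353,.1754,z])-[340,150]),4*(proj('side',[.5353,.1754,z])-[300,115])+[400,0])
E
```

```text
[0.53716808 0.17556726 0.15805556]
0.13 [209.44317432 201.03743591] [571.36562196 203.22217497]
0.14 [210.93630539 192.16982351] [571.93132595 192.77707525]
0.15 [212.44553056 183.20662925] [572.50182369 182.24346396]
0.16 [213.97111145 174.14629937] [573.0771764  171.62021123]
```

In the tool's units: -0.3 rad / 3.1416 = -0.0955.

drive_effector(segments=[{"xyz": [0,0,0.004],"jaw": 0},{"xyz": [-0.006,0,0.004],"jaw": 0},{"xyz": [-0.0112,0,0.004],"jaw": 0},{"xyz": [-0.0173,-0.002,0.004],"r": [0,0,-0.0477],"jaw": 0},{"xyz": [-0.0237,-0.0034,0.004],"r": [0,0,-0.0955],"jaw": 0}])

```text
time_s: 6.08
eef_pos: [0.5179, 0.16, 0.1255]
eef_rot: [-0.0, 0.837, 0.548, 0.001]
wrist_force: [1.7, 1.6, -2.1]
opening: -0.003
grasp_force: 1.5
```

```bash
python3 arc.py '[.15,.3,.45,.6,.75,.9,1.05,1.2]'
```

```text
p [ 0.0175 -0.0399 -0.    ] yaw 66.41 z 0.1255
[np.float64(-0.0067), np.float64(-0.0021)] 0 [0, 0, -0.15]
[np.float64(-0.0131), np.float64(-0.0033)] 0 [0, 0, -0.3]
[np.float64(-0.0196), np.float64(-0.0035)] 0 [0, 0, -0.45]
[np.float64(-0.0261), np.float64(-0.0027)] 0 [0, 0, -0.6]
[np.float64(-0.0323), np.float64(-0.0009)] 0 [0, 0, -0.75]
[np.float64(-0.0383), np.float64(0.0018)] 0 [0, 0, -0.9]
[np.float64(-0.0438), np.float64(0.0053)] 0 [0, 0, -1.05]
[np.float64(-0.0486), np.float64(0.0096)] 0 [0, 0, -1.2]
```

Contact is confirmed at about 2.3 N. Continuing the arc.

In the tool's units: -1.2 rad / 3.1416 = -0.382.

drive_effector(segments=[{"xyz": [-0.0067,-0.002,0],"r": [0,0,-0.0477],"jaw": 0},{"xyz": [-0.013,-0.0033,0],"r": [0,0,-0.0955],"jaw": 0},{"xyz": [-0.0196,-0.0035,0],"r": [0,0,-0.1432],"jaw": 0},{"xyz": [-0.026,-0.0027,0],"r": [0,0,-0.191],"jaw": 0},{"xyz": [-0.0323,-0.001,0],"r": [0,0,-0.2387],"jaw": 0},{"xyz": [-0.038,0.002,0],"r": [0,0,-0.2865],"jaw": 0},{"xyz": [-0.044,0.005,0],"r": [0,0,-0.3342],"jaw": 0},{"xyz": [-0.0486,0.0096,0],"r": [0,0,-0.382],"jaw": 0},{"xyz": [-0.0486,0.0096,0],"r": [0,0,-0.382],"jaw": 0}])

```text
time_s: 7.2
eef_pos: [0.5068, 0.1113, 0.1257]
eef_rot: [0.0, 0.384, 0.923, 0.0]
wrist_force: [-1.7, 1.9, -0.4]
opening: 0.001
grasp_force: 0.4
```

```bash
python3 - <<'E'
from h import *
import cv2
np.save('c5.npy',ctrl.camera_params('wrist'),allow_pickle=True)
i=ctrl.camera('wrist');cv2.imwrite('pics/w5.png',cv2.resize(i[60:300,160:480],(800,600),interpolation=cv2.INTER_CUBIC))
E
python3 arc.py '[.1,.2,.3,.4]'
```

```text
p [ 0.0168 -0.0407 -0.    ] yaw 134.69 z 0.1256
[np.float64(-0.0038), np.float64(-0.0008)] 0 [0, 0, -0.1]
[np.float64(-0.0081), np.float64(-0.0019)] 0 [0, 0, -0.2]
[np.float64(-0.0123), np.float64(-0.0025)] 0 [0, 0, -0.3]
[np.float64(-0.0167), np.float64(-0.0028)] 0 [0, 0, -0.4]
```

View pics/w5.png

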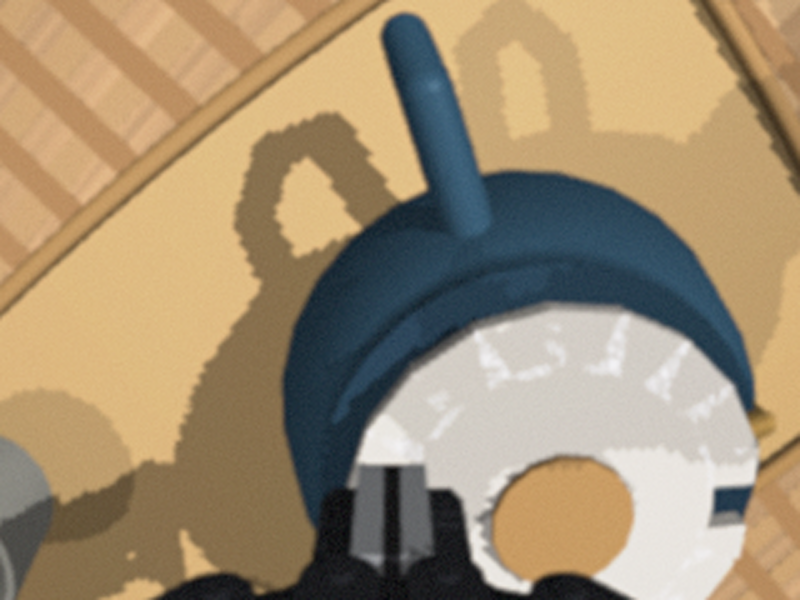

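The lid has turned: the notch is at (732,502), the pin at (762,420), the pad at (563,518).

```bash
python3 - <<'E'
from m import *
c=np.load('c5.npy',allow_pickle=True).item()
f=lambda x,y:(160+x/2.5,60+y/2.5)
meas(c,dict(pad=(f(563,518),.144),notch=(f(732,502),.137),notchtop=(f(735,488),.140),pin=(f(762,421),.130)),1)
A=np.array([.5475,.1285])
for n in((f(732,502),.137),(f(762,421),.130)):
  d=wray(c,*n)-A;print(np.hypot(*d),np.degrees(np.arctan2(d[1],d[0])))
E
```

```text
pad [0.5452 0.1299] 0.0 0.0
notch [0.5805 0.1625] 0.048 42.8
notchtop [0.5753 0.1655] 0.0466 49.8
pin [0.5724 0.1825] 0.0592 62.7
0.0473470718017045 45.85555710469541
0.059441916182054355 65.23889156254722
```

In the tool's units: -0.3 rad / 3.1416 = -0.0955.

drive_effector(segments=[{"xyz": [-0.004,-0.001,0],"r": [0,0,-0.0318],"jaw": 0},{"xyz": [-0.008,-0.002,0],"r": [0,0,-0.0637],"jaw": 0},{"xyz": [-0.0123,-0.0025,0],"r": [0,0,-0.0955],"jaw": 0},{"xyz": [-0.0123,-0.0025,0],"r": [0,0,-0.0955],"jaw": 0},{"xyz": [-0.0123,-0.0025,0],"r": [0,0,-0.0955],"jaw": 0}])

```text
time_s: 7.88
eef_pos: [0.5134, 0.101, 0.1252]
eef_rot: [-0.0, 0.243, 0.97, -0.0]
wrist_force: [-2.1, 0.5, 0.1]
opening: 0.001
grasp_force: 0.7
```

```bash
python3 - <<'E'
from h import *
import cv2
np.save('c6.npy',ctrl.camera_params('wrist'),allow_pickle=True)
i=ctrl.camera('wrist');cv2.imwrite('pics/w6.png',cv2.resize(i[190:340,360:560],(800,600),interpolation=cv2.INTER_CUBIC))
E
python3 arc.py '[.02,.04,.06]'
```

```text
p [ 0.0173 -0.0399  0.    ] yaw 151.95 z 0.1252
[np.float64(-0.0011), np.float64(-0.0005)] 0 [0, 0, -0.02]
[np.float64(-0.0019), np.float64(-0.0008)] 0 [0, 0, -0.04]
[np.float64(-0.0028), np.float64(-0.0011)] 0 [0, 0, -0.06]
```

View pics/w6.png

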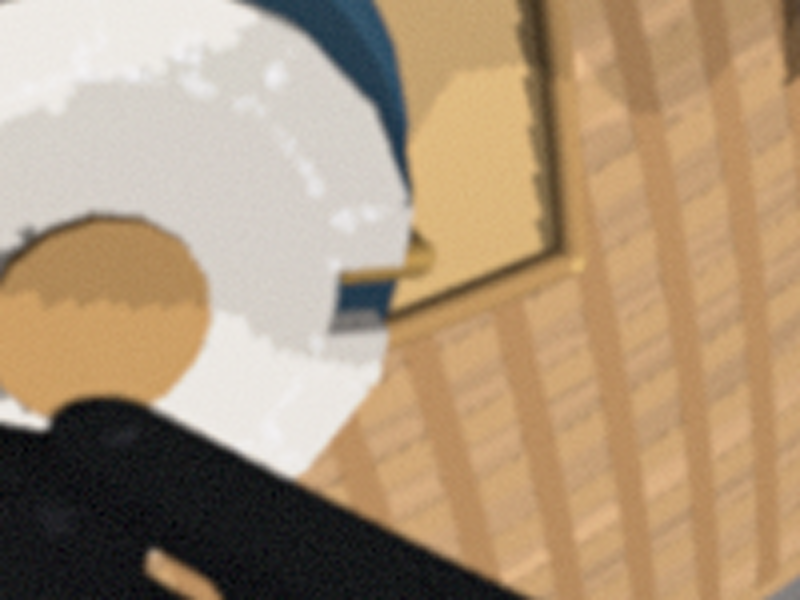

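The notch's top opening spans rows 268–330 at x of about 365. The pin shows along its upper part, with its outer end at (425,258).

```bash
python3 - <<'E'
from m import *
c=np.load('c6.npy',allow_pickle=True).item()
f=lambda x,y:(360+x/4,190+y/4)
A=np.array([.547,.1285])
for k,p,z in(('up',(370,267),.14),('lo',(362,328),.14),('pinlow_in',(345,285),.128),('pinlow_out',(425,275),.128),('pinup_out',(420,238),.128),('pinmid_out',(424,257),.131),('pad',(105,308),.144)):
  x=wray(c,f(*p),z);d=x-A;print(k,x.round(4),np.hypot(*d).round(4),np.degrees(np.arctan2(d[1],d[0])).round(2))
u=np.array([np.cos(np.radians(64)),np.sin(np.radians(64))])
E
```

```text
up [0.563  0.1717] 0.0461 69.7
lo [0.5734 0.1671] 0.0468 55.65
pinlow_in [0.5727 0.169 ] 0.048 57.58
pinlow_out [0.5792 0.1833] 0.0636 59.55
pinup_out [0.5715 0.1844] 0.0611 66.36
pinmid_out [0.5733 0.1833] 0.0608 64.37
pad [0.5445 0.1308] 0.0034 137.44
```

The notch centre is at about 62.5° and the pin at about 63.5°, so they line up within 1 mm. I'll back off, lift, move to the axis and turn 90° so the knuckles clear the tab.

In the tool's units: 1.36 rad / 3.1416 = 0.4329.

drive_effector(segments=[{"xyz": [0.008,0,0],"jaw": 0},{"xyz": [0.015,0,0],"jaw": 0},{"xyz": [0.015,0,-0.03],"r": [0,0,0.0318],"jaw": 0},{"xyz": [0.015,0,-0.06],"r": [0,0,0.0891],"jaw": 0},{"xyz": [0.01,0.01,-0.06],"r": [0,0,0.1464],"jaw": 0},{"xyz": [0,0.025,-0.06],"r": [0,0,0.2037],"jaw": 0},{"xyz": [-0.01,0.035,-0.06],"r": [0,0,0.261],"jaw": 0},{"xyz": [-0.0173,0.04,-0.06],"r": [0,0,0.3183],"jaw": 0},{"xyz": [-0.0173,0.04,-0.06],"r": [0,0,0.3756],"jaw": 0},{"xyz": [-0.0173,0.04,-0.06],"r": [0,0,0.4329],"jaw": 0}])

```text
time_s: 9.18
eef_pos: [0.5476, 0.1286, 0.1853]
eef_rot: [0.0, 0.8, 0.601, 0.0]
wrist_force: [0.2, 0.8, -0.1]
opening: -0.001
grasp_force: 0.0
```

drive_effector(segments=[{"r": [0,0,0.0541],"jaw": 0},{"xyz": [0,0,0.02],"r": [0,0,0.0668],"jaw": 0},{"xyz": [0,0,0.04],"r": [0,0,0.0668],"jaw": 0},{"xyz": [0,0,0.055],"r": [0,0,0.0668],"jaw": 0},{"xyz": [0,0,0.055],"r": [0,0,0.0668],"jaw": 0}])

```text
time_s: 9.8
eef_pos: [0.5467, 0.1283, 0.1292]
eef_rot: [-0.001, 0.857, 0.516, -0.001]
wrist_force: [-0.1, 0.1, 0.0]
opening: -0.003
grasp_force: 0.0
```

```bash
python3 arc.py '[0]' 0 0
```

```text
p [-0.0001 -0.0009  0.    ] yaw 62.13 z 0.1292
[np.float64(0.0001), np.float64(0.0009)] 0 [0, 0, 0]
```

drive_effector(segments=[{"xyz": [0,0,0.003],"jaw": 0},{"xyz": [0,0,0.006],"jaw": 0},{"xyz": [0,0,0.009],"jaw": 0},{"xyz": [0,0,0.012],"jaw": 0},{"xyz": [0,0,0.012],"jaw": 0}])

```text
time_s: 10.42
eef_pos: [0.5476, 0.1282, 0.1181]
eef_rot: [-0.0, 0.857, 0.516, -0.0]
wrist_force: [0.3, -0.9, 0.4]
opening: -0.0
grasp_force: 0.0
```

drive_effector(segments=[{"xyz": [0,0,0.002],"jaw": 0},{"xyz": [0,0,0.003],"jaw": 0},{"xyz": [0,0,0.003],"jaw": 0}])

```text
time_s: 10.8
eef_pos: [0.5477, 0.1282, 0.1153]
eef_rot: [-0.0, 0.857, 0.516, -0.0]
wrist_force: [0.1, -0.1, -0.1]
opening: -0.0
grasp_force: 0.0
```

drive_effector(segments=[{"xyz": [0,0,0.001],"jaw": 0},{"xyz": [0,0,0.002],"jaw": 0},{"xyz": [0,0,0.002],"jaw": 0}])

```text
time_s: 11.18
eef_pos: [0.5477, 0.1282, 0.1133]
eef_rot: [-0.0, 0.857, 0.516, -0.0]
wrist_force: [0.2, -0.3, 0.7]
opening: 0.001
grasp_force: 0.0
```

drive_effector(segments=[{"xyz": [0,0,0.001],"jaw": 0},{"xyz": [0,0,0.002],"jaw": 0},{"xyz": [0,0,0.002],"jaw": 0}])

```text
time_s: 11.55
eef_pos: [0.5477, 0.1282, 0.1113]
eef_rot: [-0.0, 0.857, 0.516, -0.0]
wrist_force: [-0.1, 0.4, -0.4]
opening: -0.001
grasp_force: 0.0
```

drive_effector(segments=[{"xyz": [0,0,0.001],"jaw": 0},{"xyz": [0,0,0.002],"jaw": 0},{"xyz": [0,0,0.002],"jaw": 0}])

```text
time_s: 11.92
eef_pos: [0.5479, 0.1282, 0.1096]
eef_rot: [0.0, 0.857, 0.516, 0.0]
wrist_force: [-0.7, 0.1, 2.5]
opening: -0.002
grasp_force: 1.4
```

Contact on the pad at a reading of about 0.110, so home should be near 0.101.

drive_effector(segments=[{"xyz": [0,0,0.001],"jaw": 0},{"xyz": [0,0,0.002],"jaw": 0},{"xyz": [0,0,0.002],"jaw": 0}])

```text
time_s: 12.3
eef_pos: [0.5479, 0.1282, 0.1074]
eef_rot: [0.0, 0.857, 0.516, 0.0]
wrist_force: [-1.8, 0.1, 3.1]
opening: 0.002
grasp_force: 1.6
```

drive_effector(segments=[{"xyz": [0,0,0.001],"jaw": 0},{"xyz": [0,0,0.002],"jaw": 0},{"xyz": [0,0,0.002],"jaw": 0}])

```text
time_s: 12.68
eef_pos: [0.5479, 0.1282, 0.1053]
eef_rot: [0.0, 0.857, 0.516, 0.0]
wrist_force: [-0.1, -0.1, 3.0]
opening: 0.001
grasp_force: 1.3
```

drive_effector(segments=[{"xyz": [0,0,0.001],"jaw": 0},{"xyz": [0,0,0.002],"jaw": 0},{"xyz": [0,0,0.002],"jaw": 0}])

```text
time_s: 13.05
eef_pos: [0.5479, 0.1282, 0.1033]
eef_rot: [0.0, 0.857, 0.516, 0.0]
wrist_force: [-0.1, -0.2, 2.2]
opening: 0.0
grasp_force: 1.3
```

Passed the 2 mm pin stop with low force, so the notch is on the pin.

drive_effector(segments=[{"xyz": [0,0,0.001],"jaw": 0},{"xyz": [0,0,0.002],"jaw": 0},{"xyz": [0,0,0.002],"jaw": 0}])

```text
time_s: 13.42
eef_pos: [0.5479, 0.1282, 0.1013]
eef_rot: [0.0, 0.857, 0.516, 0.0]
wrist_force: [0.2, 0.0, 2.5]
opening: -0.003
grasp_force: 1.3
```

drive_effector(segments=[{"xyz": [0,0,0.001],"jaw": 0},{"xyz": [0,0,0.001],"jaw": 0}])

```text
time_s: 13.68
eef_pos: [0.5479, 0.1282, 0.101]
eef_rot: [0.0, 0.857, 0.516, 0.0]
wrist_force: [-1.4, -0.2, 6.6]
opening: -0.0
grasp_force: 4.0
```

drive_effector(segments=[{"xyz": [0,0,0.001],"jaw": 0},{"xyz": [0,0,0.001],"jaw": 0}])

```text
time_s: 13.92
eef_pos: [0.5481, 0.1282, 0.101]
eef_rot: [0.0, 0.857, 0.516, 0.0]
wrist_force: [-4.1, 0.2, 13.6]
opening: 0.001
grasp_force: 7.0
```

It stopped hard after about 9 mm, so the lid is home. Lifting clear and taking one check picture.

drive_effector(segments=[{"xyz": [0,0,-0.03],"jaw": 0},{"xyz": [0,0,-0.08],"jaw": 0},{"xyz": [0,0,-0.13],"jaw": 0},{"xyz": [-0.05,0,-0.15],"jaw": 0},{"xyz": [-0.08,0,-0.15],"jaw": 0},{"xyz": [-0.08,0,-0.15],"jaw": 0}])

```text
time_s: 14.68
eef_pos: [0.5096, 0.0562, 0.2492]
eef_rot: [-0.0, 0.857, 0.515, -0.0]
wrist_force: [1.2, 0.7, 0.4]
opening: -0.004
grasp_force: 0.0
```

```bash
python3 - <<'E'
from h import *
import cv2
i=ctrl.camera('wrist')
cv2.imwrite('pics/w9.png',cv2.resize(i[0:240,160:480],(800,600),interpolation=cv2.INTER_CUBIC))
E
```

```text
(no output)
```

View pics/w9.png

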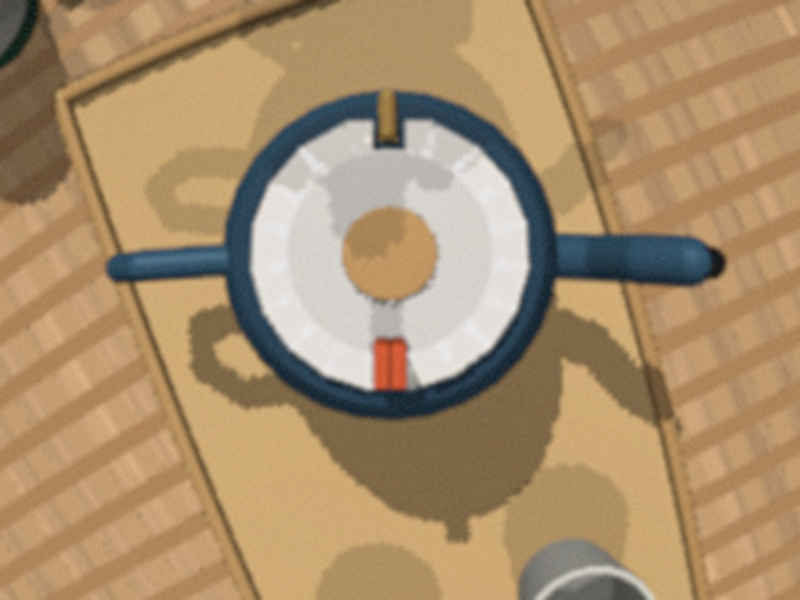

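The pin at (388,118) sits centred in the notch, with the tab opposite at (391,365), the lid down in the neck and the hand clear.

```bash
python3 -c "
from bench import ctrl
print(ctrl.hand_in())"
```

```text
the job is handed in; nothing more can be done
None
```

The teapot is closed and handed in: the notch sits centred on the brass pin, the lid went down about 9 mm to a firm stop, and the hand is clear; the hand-in printed no verdict.

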